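Tip the coffee pods out of the pail

TASK

Carry the blue pail of coffee pods by its bail and set it down on the worktop close beside the wooden tray, its back grip pointing away from the tray, and let go. Then take the pail by the wooden roller grip low on its back and lift that end, tipping the pail forward past lying level so that all three pods slide into the tray. Finally stand the empty pail upright on the worktop again and let go; do not knock the mug, the tea box or the salt shaker.

Things in the scene. Friction and masses are not known exactly. Their poses are not given: they have to be found in the camera images.
- pail: Blue round tapered pail, 145 mm high, outer diameter 120 mm at the bottom, 160 mm at the rim, wall 3 mm, slippery inside, 0.45 to 0.75 kg with its load. Origin: centre of its underside; z up out of the mouth; x to its front (it pours over that side), -x to its back with the roller grip; y through the bail's two ears. Centre of mass (empty) about 95 mm above the underside.
- bail_grip (a point): Centre of the bail's wooden grip, a round bar 15 mm thick and 72 mm long, parallel to the pail's y, 84 mm from the ears' axis. It is fixed to the bail's 6 mm steel wire. Axes: z points away from the ears along the bail, y along the grip.
- tip_grip (a point): Centre of the wooden roller low at the pail's back: bar 16 mm thick, 68 mm long, parallel to the pail's y, 118 mm behind its axis, 38 mm above its underside, on a steel bow 80 mm wide, 45 mm clear of the wall. It turns freely: a pail held by it alone hangs mouth down (tilted about 115 degrees). The rim overhangs: come from behind, gripper leaning back 20 to 35 degrees, fingers part open.
- pail_inside (a point): Point on the pail's axis, 50 mm above its underside (inside the pail).
- tip_roller: The wooden roller itself (as point tip_grip; its own frame turns with it about y).
- bail: The bail itself (origin on the ears' axis at the pail's middle, z along the bail to its grip, upright when the bail stands straight up). The ears' axis lies along the pail's y, 123 mm above its underside; the bail folds about it from upright up to 1.0 rad to the pail's back, never to the front (a stop), and slight friction holds it while the pail stands.
- tray: Open wooden tray, fixed to the worktop: 200 mm (its x) by 220 mm (its y) outside, 40 mm high, walls and floor 6 mm. Origin: centre of its underside, z up. Its -y wall, 200 mm long, looks to the pail.
- pod_0_c (a point): Centre of a sealed coffee pod, white with brown lid, 50 mm across and 44 mm high; starts in the pail.
- pod_1_c (a point): Centre of a sealed coffee pod, dark blue, 50 mm across and 44 mm high; starts in the pail.
- pod_2_c (a point): Centre of a sealed coffee pod, white with green lid, 50 mm across and 44 mm high; starts in the pail.
- mug: Bystander: white mug with a red band and a handle, 95 mm high, 82 mm wide; origin: under its middle.
- tea_box: Bystander: small beige card box, 46 x 62 x 82 mm high; origin: centre of its underside.
- salt_shaker: Bystander: salt shaker, 44 mm across, 90 mm high; origin: centre of its underside.

How it is judged:
On the way, in this order (a step that is already met when the one before it is completed fails the run):
1. the pail hangs by its bail in the fingers, off the worktop, with the pods in it (height (world z) of pail above 0.015 m and contact force between the fingers and bail above 0.5 N and angle between pail's own z axis and vertical below 0.5 rad and distance between each of pod_0_c, pod_1_c, pod_2_c and pail_inside below 0.09 m), for 0.2 s.
2. the pail, pods in it, stands let go on the worktop close beside the tray (centres under 250 mm apart), its back grip away from the tray (over 220 mm from the tray's centre) (height (world z) of pail between -0.008 and 0.008 m and angle between pail's own z axis and vertical below 0.1 rad and horizontal distance between pail and tray below 0.25 m and horizontal distance between tip_grip and tray above 0.22 m and contact force between the fingers and anything else below 0.1 N and distance between each of pod_0_c, pod_1_c, pod_2_c and pail_inside below 0.09 m), for 0.2 s.
3. the pail is held by its back roller and tipped forward past level (angle between pail's own z axis and vertical above 1.6 rad and contact force between the fingers and tip_roller above 0.5 N), for 0.2 s.
At the end, for the whole second after the job is handed in: All three pods lie in the tray (centres inside its walls and less than 85 mm above its underside); the pail stands upright (within 0.1 rad) on the worktop outside the tray, at rest and released (height (world z) of pail between -0.008 and 0.008 m and angle between pail's own z axis and vertical below 0.1 rad and x of pod_0_c in the frame of tray between -0.095 and 0.095 m and y of pod_0_c in the frame of tray between -0.105 and 0.105 m and z of each of pod_0_c, pod_1_c, pod_2_c in the frame of tray below 0.085 m and x of pod_1_c in the frame of tray between -0.095 and 0.095 m and y of pod_1_c in the frame of tray between -0.105 and 0.105 m and x of pod_2_c in the frame of tray between -0.095 and 0.095 m and y of pod_2_c in the frame of tray between -0.105 and 0.105 m and linear speed of pail below 0.02 m/s and horizontal distance between pail and tray above 0.13 m); the robot touches nothing.
It fails at once if the white mug is shoved or knocked over (moved by more than 25 mm) (distance of mug from where it was at the start of the episode above 0.025 m).
It fails at once if the tea box is shoved or knocked over (moved by more than 25 mm) (distance of tea_box from where it was at the start of the episode above 0.025 m).
It fails at once if the salt shaker is shoved or knocked over (moved by more than 25 mm) (distance of salt_shaker from where it was at the start of the episode above 0.025 m).
It also fails if it takes over 61 s, if anything falls off the work surface, if the arm or the gripper's body presses on something with over 40 N, if the wrist force passes 120 N, or if a joint passes its speed limit or range.

ROBOT

A 6-joint arm with a two-finger parallel gripper is mounted at the origin on the work surface; the furniture and walls round the work are solid. World frame = base frame: x ahead of the robot, y to its left, z up, the work surface at z = 0. Lengths are in m, angles in rad, forces in N, time in s.
With the tool pointing down it reaches from about 0.35 to 0.875 m from the base axis. Payload 4.2 kg.
Tool frame: the origin (TCP) lies on the centre line of the jaws, within the pads' length; the fingertips stand 22 mm ahead of it and the grasp point (between the pads) lies 3 mm ahead of it; z points along the fingers, y is the line along which they close (so a half turn about z gives the same grasp; the last joint's range is limited). The gripper opens to 85 mm and grips with 20 to 120 N. Pads are 22 mm wide; open, the fingers measure 114 mm over their backs; the gripper's body (76 mm by 85 mm) begins 54 mm behind the grasp point. The pads swing forward as they close: fully open they stand 13 mm farther back than shut.
Start: joints at [1.546, 0.385, 0.008, 0, -1.194, -0.259], TCP at [0.175, 0.6, 0.253] pointing down, gripper open.
Joint ranges: [-3.14, 3.14], [-1.21, 2.06], [-1.07, 1.41], [-3.16, 2.05], [-2.99, -0.16], [-3.1, 3.1]. Speed limits (rad/s): [2.79, 2.79, 3.14, 3.14, 3.14, 3.14].

INTERFACE

Orientations are given as a rotation vector (axis times angle).
In Python, from plant import ctrl, claw, solver, viewer, order, nets, monitor gives the robot as it stands. Calls block until the motion is done:
- ctrl.move_pose(position, orientation): joint-space move of the TCP to a pose.
- ctrl.movel(position, vel=0.15, orientation=None): straight line of the TCP; orientation=None keeps the orientation; vel is the mean speed in m/s.
- ctrl.set_joints(angles): joint-space move.
- claw.move_gripper(opening, strength=None): finger opening in m; strength is the grip in N (None keeps the last); returns when the fingers have stopped.
- ctrl.hold(seconds).
- solver.solve_ik(position, orientation): joint angles nearest the present ones, or None.
- viewer.capture(name): name is "side" or "top" or "wrist"; returns a dict with "frame" (400x640x3 uint8, red, green, blue), "fx", "fy", "cx", "cy" (pixels), "R" (3x3) and "t" (3): a world point X has camera coordinates R X + t. Camera axes: x right, y down, z forward; pixel columns grow to the right and rows downward; lengths in m; the calibration is good to about 2 mm. The wrist camera is an equidistant fisheye: a pixel r from the principal point sees the ray r / f radians off the axis. A picture is of the moment at which its call begins. There is no depth.
A pose or a line that the arm cannot do raises ctrl.Unreachable and nothing moves.
- order.job_done(): hands the job in; it is judged then, once.
Trained networks look in a picture, given as the dict that the camera call returned (one of the last four; its "shot" number tells which), for a name from the list of things; names that differ only in an ending like _2 or _b are one class to them, and where a whole thing is asked for, a point or a joint stands for the part that bears it (a point fixed in the world has none). Each returns a list of dicts, best first, with "conf" (0 to 1); they miss things now and then, are a little off and sometimes report something else, mostly with a low value. They report only what shows in the picture. A call takes as long as a camera call.
- nets.boxes_of(label, picture): "location" ([x, y, z] in m, in the coordinates of the camera as it stood for that picture, good to about 4 mm: the middle of the surface that is visible of it).
- nets.cut_out(label, picture): "pixels" (400x640 bool, what is visible of it).
- nets.pinpoint(label, picture): "location" ([x, y, z] in m, in the coordinates of the camera as it stood for that picture, good to about 4 mm: a listed point, or the origin of a listed thing).
Readings, each from a call of its own:
- monitor.get_t(): time.
- monitor.get_q(): joint angles.
- monitor.get_joint_vel(): joint speeds.
- monitor.get_joint_efforts(): joint torques, N m.
- monitor.get_eef_pos(): TCP position.
- monitor.get_tcp_rot(): TCP orientation.
- monitor.get_force(): force on the tool from outside, world axes, zero at the start.
- monitor.get_wrist_torque(): the same for the moment, N m.
- monitor.get_opening(): finger opening in m.
- monitor.get_grip_force(): force on a finger pad.
Only numpy, scipy, OpenCV 4.12 (cv2) and the standard library are available. Lean on these libraries where they do the work, as an engineer would, in place of code of your own. Each camera call takes 0.05 s, during which the arm holds its last target. There are 200 camera calls.

## Working session

There is one attempt and no reset: what is moved stays moved. The work goes in short steps, each a Python script; the robot and the scene stay as the last script left them, time stands still between calls to the robot, and variables do not carry over. Pictures are saved under pics/ and viewed, at most 10 in all, crops included, and the job is handed in when it is done.

```bash
mkdir -p pics; ls
cat > h.py <<'E'
import numpy as np, cv2
from plant import ctrl, claw, solver, viewer, order, nets, monitor
from scipy.spatial.transform import Rotation as Ro
def w(p,c): return np.asarray(c["R"]).T@(np.asarray(p)-np.asarray(c["t"]))
def find(names,cams=("side","top"),f=None):
    out={}
    for cam in cams:
        c=viewer.capture(cam)
        for n in names:
            r=(f or nets.pinpoint)(n,c)
            if r: out[n,cam]=(w(r[0]["location"],c).round(4),round(r[0]["conf"],2)); print(n,cam,*out[n,cam])
            else: print(n,cam,"none")
    return out
def save(c,name): cv2.imwrite("pics/"+name,c["frame"][:,:,::-1])
def st(): print("t",round(monitor.get_t(),2),"p",np.round(monitor.get_eef_pos(),4),"F",np.round(monitor.get_force(),1),"op",round(monitor.get_opening(),4),"gf",np.round(monitor.get_grip_force(),1))
E
python3 - <<'E'
from h import *
cs=[viewer.capture(n) for n in ("side","top")]
save({"frame":np.vstack([c["frame"] for c in cs])[:, :]},"a.png")
im=cv2.imread("pics/a.png"); cv2.imwrite("pics/a.png",cv2.resize(im,(480,600)))
for c in cs: print(np.round(-np.array(c["R"]).T@c["t"],3),c["fx"])
find(["pail","bail_grip","tip_grip","bail","tray","pod_0_c","mug","tea_box","salt_shaker"])
st()
E
```

```text
pics
[-0.275  1.316  0.869] 433.42551679340187
[ 0.028 -0.096  1.37 ] 425.93476298316904
pail side [ 0.5002 -0.1774 -0.    ] 0.62
bail_grip side none
tip_grip side [0.392  0.4342 0.0005] 0.35
bail side none
tray side [ 0.4446  0.2495 -0.0027] 0.76
pod_0_c side none
mug side [ 0.4414  0.2455 -0.0027] 0.25
tea_box side [ 0.5075  0.4473 -0.0031] 0.79
salt_shaker side [ 0.388   0.4359 -0.0014] 0.78
pail top [ 0.5045 -0.1777 -0.0017] 0.87
bail_grip top [ 0.511  -0.1839  0.2086] 0.65
tip_grip top [ 0.6196 -0.1771  0.0388] 0.97
bail top [ 0.5034 -0.1786  0.1243] 0.68
tray top [0.4424 0.2419 0.004 ] 0.92
pod_0_c top none
mug top [ 0.3304 -0.4111  0.0005] 0.93
tea_box top [ 0.5074  0.4543 -0.0017] 0.97
salt_shaker top [ 0.3879  0.4372 -0.    ] 0.51
t 1.1 p [0.175  0.6    0.2533] F [ 0.7 -0.4  0.6] op 0.0858 gf 0.0
```

View pics/a.png

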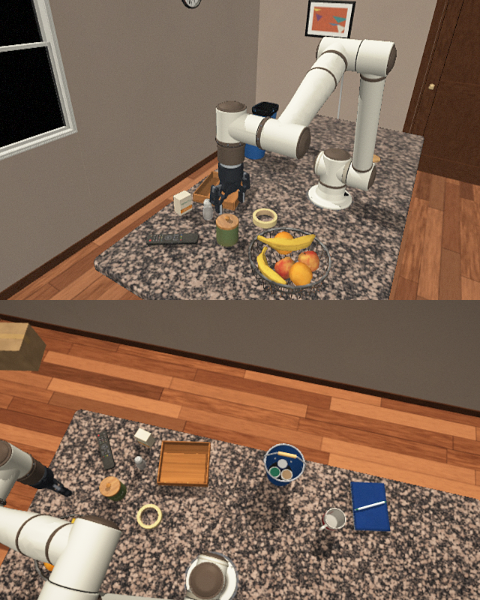

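Top view: tray at about (185,463), the pail with its three pods at (284,465), its grip bar seen at (287,455), mug at (335,519). The side view hides the pail behind the arm. Next I measure yaws and go above the bail.

Run:
```python
from h import *
c=viewer.capture("top"); R=np.array(c["R"]);t=np.array(c["t"])
def plane(px,z):
    px=np.atleast_2d(px).astype(float); d=np.c_[(px[:,0]-c["cx"])/c["fx"],(px[:,1]-c["cy"])/c["fy"],np.ones(len(px))]@R
    o=-R.T@t; return o[:2]+d[:,:2]*((z-o[2])/d[:,2])[:,None]
for n,z in (("tray",.04),("bail_grip",.207),("bail",.207),("tip_roller",.038)):
    r=nets.cut_out(n,c)
    if not r: print(n,"none");continue
    m=r[0]["pixels"].astype(np.uint8); ys,xs=np.nonzero(m)
    P=plane(np.c_[xs,ys],z); (ce,sz,a)=cv2.minAreaRect((P*1000).astype(np.float32)); print(n,r[0]["conf"],len(xs),ce,sz,a)
def down(yaw): # tool y horizontal at angle yaw, z down
    y=np.array([np.cos(yaw),np.sin(yaw),0]); z=np.array([0,0,-1.]); return Ro.from_matrix(np.c_[np.cross(y,z),y,z]).as_rotvec()
def tip(lean,s=1): # leans to -y ; tool z = down & +y
    z=np.array([0,np.sin(lean),-np.cos(lean)]); y=s*np.array([0,np.cos(lean),np.sin(lean)]); return Ro.from_matrix(np.c_[np.cross(y,z),y,z]).as_rotvec()
for yaw in (0,np.pi):
    print("bail",yaw,solver.solve_ik([.511,-.184,.33],down(yaw)),"\n place",solver.solve_ik([.442,.02,.25],down(yaw-np.pi/2)),solver.solve_ik([.442,.02,.25],down(yaw+np.pi*1.5)))
for s in (1,-1):
  for l in (20,30):
    for p in ([.442,-.1,.04],[.442,.1,.3],[.442,0,.2]): print(s,l,p,solver.solve_ik(p,tip(np.radians(l),s)))
```

```text
tray 0.86 3960 (437.3688659667969, 243.91159057617188) (210.19927978515625, 224.09588623046875) 11.956372261047363
bail_grip 0.45 192 (505.2073669433594, -174.28895568847656) (36.09307098388672, 162.20448303222656) 2.5759949684143066
bail 0.66 165 (472.71905517578125, -166.99606323242188) (39.73240280151367, 41.11328125) 55.80463409423828
tip_roller 0.56 100 (580.87353515625, -213.32025146484375) (134.56723022460938, 22.931018829345703) 82.75465393066406
bail 0 [-0.04697814  0.19871959 -0.06188463  0.         -1.3101921  -3.09461452] 
 place [ 4.14739138e-01  7.14678930e-02 -4.18123615e-01  4.44089210e-16
 -1.08120482e+00  1.15605719e+00] [ 4.14739138e-01  7.14678930e-02 -4.18123615e-01  4.44089210e-16
 -1.08120482e+00  1.15605719e+00]
bail 3.141592653589793 [-0.04697814  0.19871959 -0.06188463  0.         -1.3101921   0.04697814] 
 place [ 0.41473914  0.07146789 -0.41812362  0.         -1.08120482 -1.98553546] [ 0.41473914  0.07146789 -0.41812362  0.         -1.08120482 -1.98553546]
1 20 [0.442, -0.1, 0.04] [-0.11759696  0.45041351 -0.41641638 -0.48869376 -0.80884139 -1.09393678]
1 
[... 368 characters left out ...]
9996 -1.63875606]
1 30 [0.442, 0, 0.2] [-0.00907337  0.19979297 -0.29004299 -0.57808772 -1.15551708 -1.30293438]
-1 20 [0.442, -0.1, 0.04] [-0.11759696  0.45041351 -0.41641638 -0.48869376 -0.80884139  2.04765587]
-1 20 [0.442, 0.1, 0.3] [ 0.35919641  0.04270115 -0.22827889 -0.35145641 -1.19461295  1.32455139]
-1 20 [0.442, 0, 0.2] [ 0.12142109  0.15805619 -0.34916939 -0.40077853 -1.05564083  1.64746105]
-1 30 [0.442, -0.1, 0.04] [-0.23370447  0.50399678 -0.33353809 -0.63104372 -0.96920618  2.23118568]
-1 30 [0.442, 0.1, 0.3] [ 0.22839615  0.06088588 -0.19307883 -0.54144762 -1.23749996  1.5028366 ]
-1 30 [0.442, 0, 0.2] [-0.00907337  0.19979297 -0.29004299 -0.57808772 -1.15551708  1.83865828]
```

```bash
cat >> h.py <<'E'
def down(yaw):
    y=np.array([np.cos(yaw),np.sin(yaw),0]); z=np.array([0,0,-1.]); return Ro.from_matrix(np.c_[np.cross(y,z),y,z]).as_rotvec()
def leaned(a,lean,s=1): # a: horizontal angle of pail front direction; tool z = down + forward
    f=np.array([np.cos(a),np.sin(a),0]); u=np.array([0,0,1.])
    z=np.sin(lean)*f-np.cos(lean)*u; y=s*(np.cos(lean)*f+np.sin(lean)*u); return Ro.from_matrix(np.c_[np.cross(y,z),y,z]).as_rotvec()
E
python3 - <<'E'
from h import *
ctrl.movel([.175,.6,.34],vel=.3)
ctrl.move_pose([.48,-.18,.36],down(np.pi)); st()
find(["bail_grip","tip_grip","pail","bail"],("wrist","top"))
c=viewer.capture("wrist"); t=viewer.capture("top")
print(np.round(np.array(t["R"]),3))
a=t["frame"][150:300,180:480]; a=cv2.resize(a,(640,320))
cv2.imwrite("pics/b.png",cv2.resize(np.vstack([c["frame"][:280],a])[:,:,::-1],(640,600)))
E
```

```text
t 4.73 p [ 0.4803 -0.1795  0.3599] F [-0.2  0.2 -0.1] op 0.0856 gf 0.0
bail_grip wrist [ 0.5114 -0.1853  0.2067] 0.69
tip_grip wrist [ 0.6214 -0.1819  0.0387] 0.85
pail wrist [ 5.009e-01 -1.832e-01 -1.000e-04] 0.84
bail wrist [ 0.5043 -0.1812  0.1193] 0.96
bail_grip top [ 0.6208 -0.1753  0.0361] 0.58
tip_grip top [ 0.6179 -0.1781  0.0391] 0.65
pail top [ 5.041e-01 -1.784e-01  4.000e-04] 0.77
bail top none
[[ 0.24  -0.971 -0.002]
 [-0.906 -0.223 -0.36 ]
 [ 0.349  0.089 -0.933]]
```

View pics/b.png

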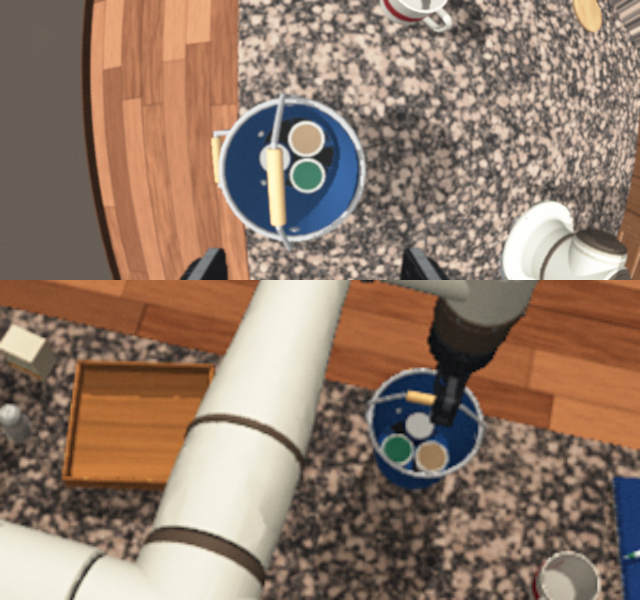

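The wrist view shows the bail grip running from (275,150) to (278,225), parallel to world y and about upright. The roller is at (215,160). I grasp the bail now.

Run:
```python
from h import *
claw.move_gripper(.06)
ctrl.move_pose([.5113,-.184,.27],down(np.pi))
ctrl.movel([.5113,-.184,.209],vel=.12)
claw.move_gripper(0,60); st()
ctrl.movel([.5113,-.184,.27],vel=.08); st()
ctrl.hold(.3)
find(["pail","tip_grip"],("wrist","top")); 
c=viewer.capture("top"); R=np.array(c["R"]);t=np.array(c["t"]); save(c,"c.png"); st()
```

```text
t 7.33 p [ 0.5118 -0.1841  0.2098] F [-0.2  0.6  3.8] op 0.0132 gf 58.3
t 8.24 p [ 0.5108 -0.1838  0.2691] F [ 1.   1.2 -5.3] op 0.013 gf 58.5
pail wrist none
tip_grip wrist [ 0.6167 -0.1776  0.0918] 0.65
pail top none
tip_grip top [ 0.611  -0.1809  0.0895] 0.69
t 8.89 p [ 0.5113 -0.184   0.27  ] F [-0.3 -0.1 -5.7] op 0.0129 gf 58.5
```

View pics/c.png

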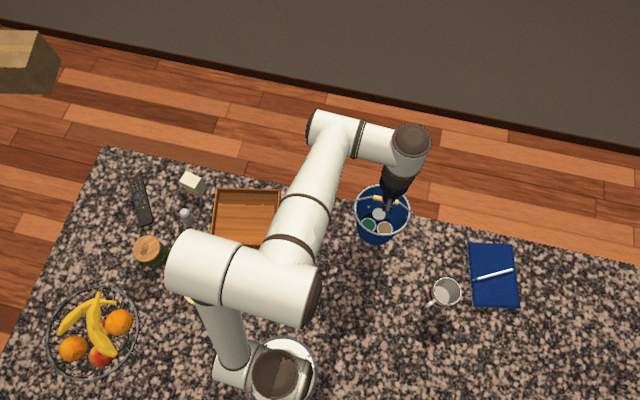

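Run:
```python
from h import *
c=viewer.capture("top"); R=np.array(c["R"]);t=np.array(c["t"])
px=np.array([[214,188],[281,190],[210,240]],float)
d=np.c_[(px[:,0]-c["cx"])/c["fx"],(px[:,1]-c["cy"])/c["fy"],np.ones(3)]@R; o=-R.T@t
P=o[:2]+d[:,:2]*((.04-o[2])/d[:,2])[:,None]; print(P.round(3))
e=P[1]-P[0]; f=P[0]-P[2]; print("y-edge",np.linalg.norm(e),"ang",np.degrees(np.arctan2(-e[0],-e[1])),"x-edge",np.linalg.norm(f),np.degrees(np.arctan2(f[1],f[0])))
print("centre",(P[1]+P[2])/2)
```

```text
[[0.511 0.378]
 [0.559 0.154]
 [0.333 0.331]]
y-edge 0.2287460269585077 ang -11.987328339376624 x-edge 0.18447576610734437 14.704560259997589
centre [0.44585648 0.24230778]
```

Run:
```python
from h import *
a=np.radians(102.5); f=np.array([np.cos(a),np.sin(a)])
g=np.array([.443,.245])-.223*f
ctrl.movel([*g,.27],vel=.1,orientation=down(a)); st()
ctrl.hold(.3)
ctrl.movel([*g,.222],vel=.1); 
ctrl.movel([*g,.2095],vel=.03); ctrl.hold(.2); st()
claw.move_gripper(.05); ctrl.hold(.3); st()
ctrl.movel([*g,.29],vel=.12)
find(["pail","tip_grip","bail_grip","tray"],("wrist","top"))
c=viewer.capture("wrist"); save(c,"d.png"); st()
```

```text
t 11.22 p [0.4913 0.0271 0.27  ] F [ 0.4 -0.6 -5.3] op 0.0128 gf 58.5
t 12.92 p [0.4927 0.0283 0.2114] F [-2.1  4.2  5.1] op 0.0131 gf 59.6
t 13.66 p [0.4913 0.0272 0.2094] F [-0.2  0.2  0.4] op 0.0496 gf 0.0
pail wrist [ 0.4906  0.0417 -0.0013] 0.59
tip_grip wrist [ 0.5186 -0.0706  0.0388] 0.91
bail_grip wrist [0.5004 0.0232 0.2088] 0.58
tray wrist [0.442  0.2454 0.0016] 0.88
pail top [0.4926 0.0472 0.0033] 0.57
tip_grip top [ 0.5175 -0.0729  0.0377] 0.85
bail_grip top [0.4925 0.0232 0.2062] 0.67
tray top [ 0.5168 -0.0685  0.0368] 0.3
t 15.03 p [0.4913 0.0273 0.2899] F [0.2 0.5 1.2] op 0.0502 gf 0.0
```

View pics/d.png

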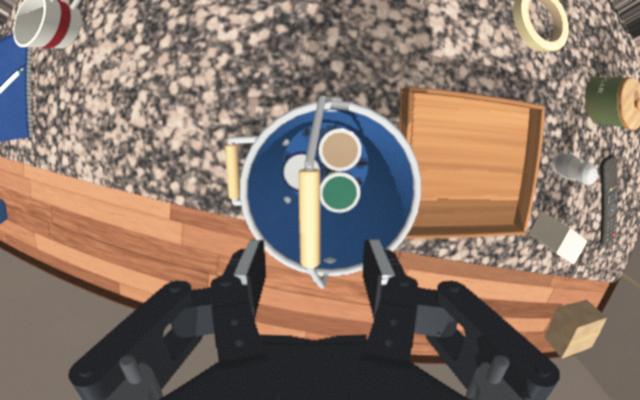

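Wrist picture: the pail stands beside the tray (tray spans 405–545), all three pods are inside, and the roller is at (232,170) pointing away. Now I approach the roller from behind.

```bash
cat >> h.py <<'E'
A=np.radians(103); F=np.array([np.cos(A),np.sin(A)]); LEAN=np.radians(25); O=leaned(A,LEAN)
ZT=np.array([*(np.sin(LEAN)*F),-np.cos(LEAN)]); ROL=np.array([.518,-.0715,.0385])
def tcp(s,z): # roller centre in pail plane coords (m): s ahead of pail axis
    return np.array([*(ROL[:2]+(s+.118)*F),z])-.006*ZT
E
python3 - <<'E'
from h import *
g=tcp(-.118,.0385)
b=g-.15*ZT
for p in (b+[0,0,.1],b,g): print(np.round(solver.solve_ik(p,O),2))
claw.move_gripper(.036)
ctrl.movel([*monitor.get_eef_pos()[:2],.32],vel=.25)
ctrl.move_pose(b+[0,0,.1],O); st()
ctrl.movel(b,vel=.2)
r=find(["tip_grip"],("wrist","top")); print(np.round(ROL,4))
c=viewer.capture("wrist"); save(c,"e.png"); st()
E
```

```text
[-0.18  0.36  0.12 -0.4  -1.52 -1.11]
[-0.18  0.44 -0.01 -0.41 -1.32 -1.02]
[-0.08  0.57 -0.19 -0.49 -1.02 -0.95]
t 16.32 p [ 0.5325 -0.1367  0.2784] F [-0.1 -0.   0.6] op 0.036 gf 0.0
tip_grip wrist [ 0.5172 -0.074   0.0403] 0.61
tip_grip top none
[ 0.518  -0.0715  0.0385]
t 17.22 p [ 0.5334 -0.1358  0.1813] F [ 0.1  0.1 -0.3] op 0.0361 gf 0.0
```

View pics/e.png

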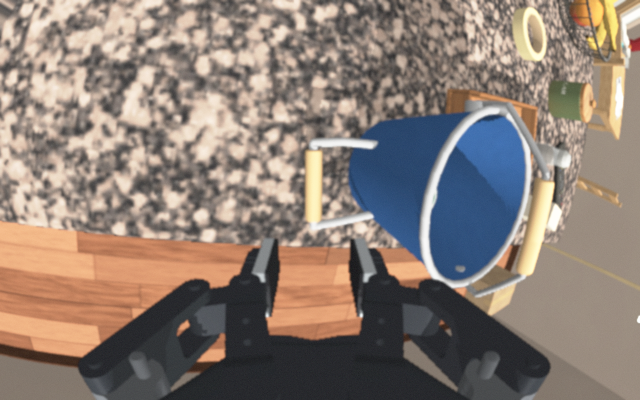

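The roller is at (314,187), centred between the fingers (265 and 360). I grip it and tip.

```bash
cat >> h.py <<'E'
def path(th,u=None): # pail tilt in deg -> roller (s,z)
    r=np.radians(th)
    if th<=35: return .060-.178*np.cos(r)+.038*np.sin(r), .178*np.sin(r)+.038*np.cos(r)
    p=np.radians(82.1-th)
    if u is None: u=np.interp(th,[35,82,115],[.054,.075,.100])
    q=np.array([.097,.040])+(.0133-u)*np.array([np.cos(p),np.sin(p)])+.1815*np.array([-np.sin(p),np.cos(p)])
    return q[0],q[1]
def go(th,vel): ctrl.movel(tcp(*path(th)),vel=vel)
E
python3 - <<'E'
from h import *
ctrl.movel(tcp(-.118,.0385),vel=.12); st()
claw.move_gripper(0,60); st()
for th in (10,20,30,38): go(th,.09)
st()
for th in (48,58,70): go(th,.09)
st()
c=viewer.capture("top"); save(c,"f.png")
E
```

```text
t 18.62 p [ 0.5191 -0.0743  0.0446] F [0.3 0.  0.8] op 0.0358 gf 0.0
t 18.94 p [ 0.519  -0.0743  0.0446] F [ 0.4 -1.1  2.4] op 0.0139 gf 58.5
t 20.87 p [ 0.5059 -0.017   0.1475] F [ 0.2 -1.8  0.8] op 0.0139 gf 59.1
t 22.33 p [0.4909 0.0449 0.2108] F [ 0.3  0.2 -0.3] op 0.0141 gf 58.8
```

View pics/f.png

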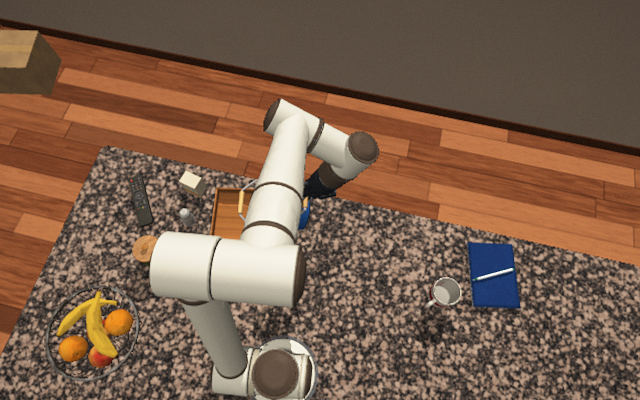

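The pail leans on the tray wall with its bail over the tray at (241,202). I continue past level.

Run:
```python
from h import *
for th in (78,86,94,102,109,115): go(th,.06)
st()
s,z=path(115)
ctrl.movel(tcp(s-.01,z+.05),vel=.08); ctrl.hold(.3); st()
find(["pod_0_c","pod_1_c","pod_2_c"],("side","top"))
c=[viewer.capture("side"),viewer.capture("wrist")]
cv2.imwrite("pics/g.png",np.vstack([c[0]["frame"][130:330,120:520],c[1]["frame"][:,120:520]])[:,:,::-1])
```

```text
t 25.38 p [0.4643 0.1609 0.2449] F [-0.7  0.6 -5.3] op 0.0136 gf 58.5
t 26.46 p [0.4665 0.151  0.2945] F [ 0.  -0.1 -4.7] op 0.0139 gf 58.8
pod_0_c side [5.063e-01 4.483e-01 5.000e-04] 0.55
pod_1_c side [0.4881 0.291  0.0247] 0.56
pod_2_c side [0.509  0.2397 0.0248] 0.67
pod_0_c top [ 0.3895  0.4353 -0.0011] 0.64
pod_1_c top [0.3838 0.4351 0.001 ] 0.39
pod_2_c top none
```

View pics/g.png

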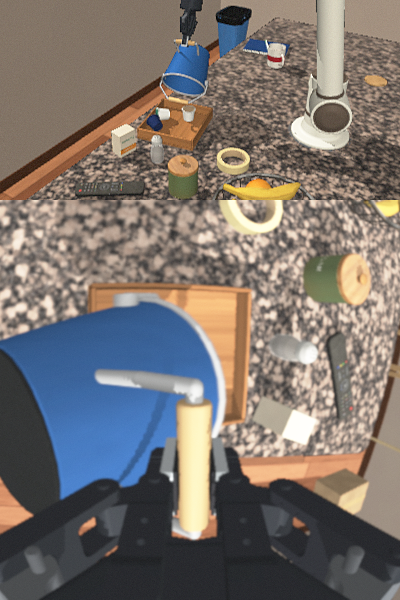

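Side crop: all three pods lie in the tray (dark blue (154,122), whites (165,113) and (189,114)), and the pail hangs empty. I reverse the motion using the tray wall as a rest, farther back so the rim clears the pods.

Run:
```python
from h import *
U=.100; p0=np.arcsin(.04/U); th0=82.1-np.degrees(p0); sh=.097-U*np.cos(p0)-.060
def arc(th):
    r=np.radians(th); return .060+sh-.178*np.cos(r)+.038*np.sin(r), .178*np.sin(r)+.038*np.cos(r)
print(th0,sh,arc(th0),path(th0,U))
pts=[path(t,U) for t in (114,104,94,84,74,66)]+[arc(t) for t in (th0,50,40)]
assert solver.solve_ik(tcp(*arc(0)),O) is not None
for p in pts: ctrl.movel(tcp(*p),vel=.08)
st()
c=[viewer.capture("side"),viewer.capture("wrist")]
cv2.imwrite("pics/h.png",np.vstack([c[0]["frame"][130:330,120:520],c[1]["frame"][:,120:520]])[:,:,::-1])
```

```text
58.52182152179817 -0.054651513899116794 (np.float64(-0.05519056316755262), np.float64(0.17164796390774317)) (np.float64(-0.055061862550534246), np.float64(0.17166749772689702))
t 32.12 p [ 0.5166 -0.0639  0.1492] F [ 0.9 -3.1  5.4] op 0.014 gf 60.5
```

View pics/h.png

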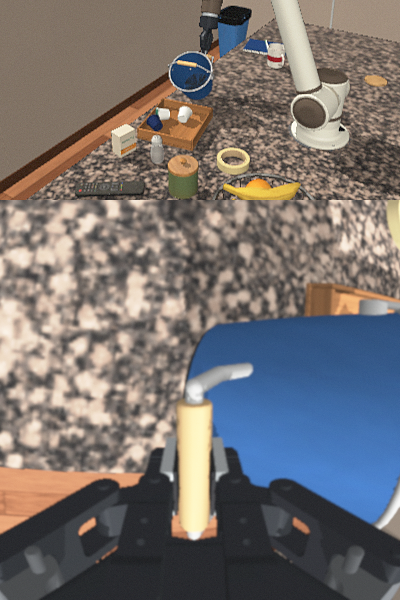

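The pail is at roughly 40° with its mouth toward the tray (side crop (190,72)), and the pods are still in the tray. I lower the rest of the way and release.

Run:
```python
from h import *
sh=-.05465
def arc(th):
    r=np.radians(th); return .060+sh-.178*np.cos(r)+.038*np.sin(r), .178*np.sin(r)+.038*np.cos(r)
for t in (30,20,10,3): ctrl.movel(tcp(*arc(t)),vel=.07)
s,_=arc(0)
ctrl.movel(tcp(s,.0385),vel=.03); ctrl.hold(.2); st()
claw.move_gripper(.034); ctrl.hold(.2); st()
g=tcp(s,.0385); ctrl.movel(g-.15*ZT,vel=.12); ctrl.movel(g-.15*ZT+[0,0,.12],vel=.2)
find(["pail","tip_grip"],("wrist","top")); find(["pod_0_c","pod_1_c","pod_2_c"],("side","wrist")); 
c=[viewer.capture("side"),viewer.capture("wrist")]
cv2.imwrite("pics/i.png",np.vstack([c[0]["frame"][130:330,120:520],c[1]["frame"][:,240:640]])[:,:,::-1]); st()
```

```text
t 35.14 p [ 0.5308 -0.127   0.0443] F [-0.5  3.2  3.4] op 0.0137 gf 59.9
t 35.67 p [ 0.5309 -0.1274  0.0439] F [ 0.3 -0.2 -0.5] op 0.0339 gf 0.0
pail wrist [ 0.5016 -0.0125 -0.0025] 0.86
tip_grip wrist [ 0.5327 -0.1255  0.0416] 0.97
pail top none
tip_grip top none
pod_0_c side [0.4389 0.1979 0.03  ] 0.48
pod_1_c side [0.4926 0.3002 0.0289] 0.62
pod_2_c side [0.5066 0.2394 0.0223] 0.45
pod_0_c wrist none
pod_1_c wrist [0.4968 0.3022 0.0287] 0.56
pod_2_c wrist [0.5068 0.2398 0.0285] 0.61
t 38.62 p [ 0.5451 -0.189   0.2999] F [-0.4  0.  -0.5] op 0.034 gf 0.0
```

View pics/i.png

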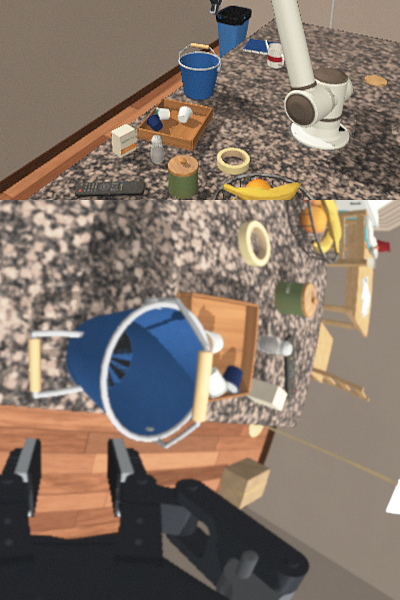

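The pail stands upright and empty beside the tray (side crop (200,75)). The three pods are in the tray at (155,122), (165,115) and (184,114), and the bystanders look untouched.

```bash
python3 -c "
from h import *
print(order.job_done())"
```

```text
the job is handed in; nothing more can be done
None
```

The job is handed in at about 39 s of the 61 s limit: the camera images show all three pods in the tray, the empty pail upright and released on the worktop, and the mug, tea box and salt shaker apparently untouched; the judging call returned no verdict.

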